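Set a round bar against the stop of a V-groove jig and lock it with the keeper

TASK

An aluminium bar lies in the V-groove of the marking jig, short of the end stop. Push it gently along the groove, without lifting it out, until its end rests fully against the end stop; then seat the blue keeper block flat and square in the pocket across the groove behind the bar, let go of it, and leave the mug, the sanding block and the marker alone.

Things in the scene. Friction and masses are not known exactly. Their poses are not given: they have to be found in the camera images.
- jig: marking jig screwed to the table: plywood base 120 (x) x 310 (y) x 12 mm with a steel-lined 90-degree V-groove between wooden rails. Origin: centre of its underside on the table. The groove runs along its y axis over x = 0, the end stop is at its +y end; z is up. The V's lips are 35 mm and the rails 31 mm above the table, the bar's axis 41 mm. The groove is interrupted by a pocket from y = -69 to y = -24 mm; it goes on from -150 to -69 and from -24 to +130 mm.
- end_stop: upright aluminium plate fixed across the +y end of the jig, 80 mm wide, 18 mm thick, rigid; it rises to 72 mm above the table. Origin: middle of the lower edge of the face that looks to the jig's -y, 12 mm above the table
- stop_face (a point): point on the stop's face that looks along the jig's -y, at the height of the bar's axis, in the middle of the groove; axes as the jig's
- pocket_floor (a point): centre of the pocket's flat floor, 12 mm above the table; axes as the jig's. The pocket is 78 mm along the jig's x and 45 mm along its y, its walls 19 mm high. When the bar is home its tail is 4 mm from the pocket's +y edge; before that the bar bridges the pocket
- bar: loose round aluminium bar, 32 mm in diameter, 150 mm long, about 0.3 kg, lying in the groove, 45 to 85 mm short of the stop. Origin: its middle, on its axis; its y axis runs along the bar toward the stop; it can roll about it. Top of the bar 57 mm above the table. It slides against 1 to 5 N of friction
- bar_head (a point): centre of the bar's end face that looks to the end stop
- bar_tail (a point): centre of the bar's other end face, the one to push on
- keeper: loose blue block, about 0.12 kg, standing on the table: foot 70 (x) x 36 (y) x 28 mm, on it an upright grip rib 22 (x) x 36 (y) mm, from 28 to 76 mm above its underside, in the middle. Origin: centre of its underside; symmetric, so a half turn about z is the same. In the pocket its x lies along the jig's x
- mug: light blue mug, 82 x 117 x 91 mm, bystander; origin: centre of its underside
- sanding_block: wooden sanding block, 40 x 85 x 31 mm, bystander; origin: centre of its underside
- marker: red and white marker pen, 135 mm long, 17 mm thick, lying, bystander; origin: centre of its underside
There are look-alikes about, which are no part of the job. There is more than one size of the keeper; the one meant has the size given above.

How it is judged:
By the outcome, as a careful person would: the job done as asked, in the order asked, and still so for the second after the job is handed in, with the robot touching nothing.
It also fails if it takes over 59 s, if anything falls off the work surface, if the arm or the gripper's body presses on something with over 40 N, if the wrist force passes 120 N, or if a joint passes its speed limit or range.

ROBOT

A 6-joint arm with a two-finger parallel gripper is mounted at the origin on a cart in front of the work surface, level with it; the furniture and walls round the work are solid. World frame = base frame: x ahead of the robot, y to its left, z up, the work surface at z = 0. Lengths are in m, angles in rad, forces in N, time in s.
With the tool pointing down it reaches from about 0.25 to 0.775 m from the base axis. Payload 4 kg.
Tool frame: the origin (TCP) lies at the very end of the fingers, on their centre line; the grasp point (between the pads) lies 19 mm behind it; z points along the fingers, y is the direction in which the jaws open and shut (so a half turn about z gives the same grasp; the last joint's range is limited). The gripper opens to 94 mm and grips with 3 to 60 N. Pads are 16 mm wide; open, the fingers measure 119 mm over their backs; the gripper's body (75 mm by 177 mm) begins 78 mm behind the grasp point.
Start: joints at [1.097, 0.087, 1.371, -0, 1.684, -0.103], TCP at [0.199, 0.513, 0.206] pointing down, gripper open.
Joint ranges: [-3.1, 3.1], [-0.76, 2.03], [0.27, 2.55], [-1.08, 4.22], [0.17, 2.65], [-2.57, 2.57]. Speed limits (rad/s): [2.79, 2.79, 3.14, 3.14, 3.14, 3.14].

INTERFACE

Orientations are given as a unit quaternion [x, y, z, w].
In Python, from cell import * gives the robot as it stands.
- The arm moves only by the tool jog_arm, never from a script. Its arguments are lists of equal length, an entry for each row: "dp": the shift along the tool's x, y, z in mm, a list of three; "yaw": the turn about the tool's z in rad. In form: {"dp": [[dx, dy, dz], ...], "yaw": [yaw, ...]}. A call has exactly 10 rows; each row shifts and turns the commanded pose from where the row before left it, along the tool's axes as they then stand; what a row does not reach is not made up. A row lasts 1/12 s, in which the tool goes at most 41.7 mm and 7.16 degrees, less where a joint would pass 70% of its speed; a pose out of reach is approached as far as the arm can. A call with a gripper value outside its range is refused whole. "fingers" is the opening in per cent of the stroke, from 0 (shut) to 100 (fully open), set as the call begins (left out, the last holds). The fingers move at their own pace and stop on an object; the grip force is fixed at half the most. Time passes only in rows, so rows that do not move let the fingers close, or fill a call up. It gives the time, the measured TCP pose, the force and the opening at its end, in the units of the state.
- get_obs(): the state, without advancing time (a new reading comes with each control period).
- grab_frame(name): name is "scene" or "top" or "wrist"; returns the picture (480x640x3 uint8, red, green, blue); there is no depth.
- camera_info(name): a dict with "fov_y" (degrees; the focal length in pixels is half the picture's height over the tangent of half this angle, whatever the lens; pixels are square), "cx", "cy" (the principal point, pixels), "k1" (the pictures are not rectified: a ray, as slopes to the right and down, at radius r is drawn at 1 + k1 r^2 times it, then the intrinsics apply), "origin" and "orientation" of the camera in the world. Camera axes: x right, y down, z forward; pixel columns grow to the right and rows downward; lengths in m; the calibration is good to about 2 mm. A picture is of the moment at which its call begins: read the wrist's pose just before it. camera_info takes no time and is no camera call; for the wrist camera it gives the pose at the moment of the call.
- sign_off(): hands the job in, once; it reports no verdict.
Trained networks look in the newest picture that a camera, given by its name, has taken for a name from the list of things; names that differ only in an ending like _2 or _b are one class to them, and where a whole thing is asked for, a point or a joint stands for the part that bears it (a point fixed in the world has none). Each returns a list of dicts, best first, with "p" (0 to 1); they miss things now and then, are a little off and sometimes report something else, mostly with a low value. They report only what shows in the picture. A call takes as long as a camera call. They do not tell look-alikes from the thing itself.
- regions_of(camera, target): "pixels" (480x640 bool, what is visible of it) and "extent" ([left, top, right, bottom] in pixels, round what is visible of it).
The state is a dict: "time": time; "joints": joint angles; "qd": joint speeds; "effort": joint torques, N m; "tcp_pos": TCP position; "eef_rot": TCP orientation; "wrist_force": force on the tool from outside, world axes, zero at the start; "wrist_torque": the same for the moment, N m; "width": finger opening in m.
Only numpy, scipy, OpenCV 4.12 (cv2) and the standard library are available. Lean on these libraries where they do the work, as an engineer would, in place of code of your own. Each camera call takes 0.05 s, during which the arm holds its last target. There are 200 camera calls.

## Working session

There is one attempt and no reset: what is moved stays moved. The work goes in short steps, Python scripts to look and compute and a tool call to move; the robot and the scene stay as the last step left them, time stands still between calls to the robot, and variables do not carry over. Pictures are saved under pics/ and viewed, about 8 in all and at most 12, crops included, and the job is handed in when it is done.

Besides the shell and the picture viewer there is one more tool, called after "Call:" as name(argument=value, ...), one argument or row to a line, values as JSON. jog_arm: Moves the arm, as the interface text tells. Its arguments: {"type":"object","properties":{"dp":{"type":"array","items":{"type":"array","items":{"type":"number"}}},"yaw":{"type":"array","items":{"type":"number"}},"fingers":{"type":"number"}},"required":["dp","yaw"]}

```bash
ls; mkdir -p pics; cat > h.py <<'E'
import numpy as np, cv2
from scipy.spatial.transform import Rotation as R
from cell import *
def cam(n):
    c=camera_info(n); f=240/np.tan(np.radians(c["fov_y"])/2)
    return c,f
def ray(n,u,v,c=None):
    c=c or camera_info(n); f=240/np.tan(np.radians(c["fov_y"])/2)
    d=np.array([(u-c["cx"])/f,(v-c["cy"])/f]); s=d.copy()
    for _ in range(30): s=d/(1+c["k1"]*(s@s))
    return np.array(c["origin"]),R.from_quat(c["orientation"]).apply([s[0],s[1],1])
def at(n,u,v,z,c=None):
    o,d=ray(n,u,v,c); return o+d*(z-o[2])/d[2]
def proj(n,P,c=None):
    c=c or camera_info(n); f=240/np.tan(np.radians(c["fov_y"])/2)
    q=R.from_quat(c["orientation"]).inv().apply(np.atleast_2d(P)-np.array(c["origin"]))
    s=q[:,:2]/q[:,2:]; s=s*(1+c["k1"]*(s**2).sum(1,keepdims=True))
    return s*f+[c["cx"],c["cy"]]
def save(n,im): cv2.imwrite("pics/"+n,im[...,::-1])
E
python3 - <<'E'
from h import *
np.set_printoptions(precision=4,suppress=True)
o=get_obs(); print(o["tcp_pos"],o["eef_rot"],R.from_quat(o["eef_rot"]).as_matrix(),o["width"])
for n in ("top","scene"):
    save(n+"0.png",grab_frame(n)); print(n,camera_info(n))
    for t in ("jig","end_stop","bar","keeper","mug","sanding_block","marker"):
        for r in regions_of(n,t):
            ys,xs=np.nonzero(r["pixels"]); print(t,round(r["p"],2),r["extent"],len(xs), at(n,xs.mean(),ys.mean(),0.03)[:2])
E
```

```text
pics
[0.199  0.5121 0.2043] [ 0.1843  0.9829 -0.0011 -0.0003] [[-0.932   0.3623 -0.001 ]
 [ 0.3623  0.932  -0.002 ]
 [ 0.0002 -0.0022 -1.    ]] 0.09380882635072951
top {'fov_y': 55.54808470463929, 'cx': 306.4919660761843, 'cy': 236.62873040370602, 'k1': -0.05525974285525906, 'origin': array([ 0.318 , -0.0527,  1.2246]), 'orientation': array([ 0.7046, -0.7034,  0.0591, -0.0722])}
jig 0.93 [200.4, 216.0, 322.6, 287.0] 4421 [0.5057 0.0958]
end_stop 0.68 [201.4, 247.6, 213.1, 277.1] 320 [0.4725 0.2313]
end_stop 0.5 [241.9, 224.4, 297.9, 254.5] 712 [0.5223 0.0691]
bar 0.77 [242.9, 230.5, 298.8, 257.0] 702 [0.5218 0.0699]
bar 0.31 [198.0, 212.4, 321.3, 285.4] 4399 [0.5052 0.097 ]
keeper 0.87 [356.5, 216.7, 388.3, 258.2] 734 [ 0.5385 -0.2049]
keeper 0.69 [240.9, 227.4, 294.3, 256.5] 600 [0.5214 0.0711]
keeper 0.6 [359.7, 276.7, 374.7, 294.9] 186 [ 0.4167 -0.1885]
keeper 0.55 [395.3, 272.5, 417.8, 301.8] 403 [ 0.4097 -0.2963]
mug 0.84 [127.8, 293.7, 171.8, 325.3] 1151 [0.3435 0.3906]
sanding_block 0.83 [250.9, 166.5, 280.4, 201.2] 534 [0.6914 0.0832]
marker 0.74 [442.4, 266.0, 490.6, 275.5] 
[... 344 characters left out ...]
1,  0.1957, -0.4687])}
jig 0.61 [219.4, 200.5, 336.0, 266.1] 2845 [0.4871 0.081 ]
end_stop 0.77 [220.6, 206.7, 246.5, 236.1] 357 [0.4965 0.2613]
bar 0.87 [254.8, 222.9, 311.5, 243.5] 562 [0.537  0.0878]
keeper 0.86 [352.7, 290.1, 377.5, 330.1] 745 [ 0.4099 -0.2959]
keeper 0.77 [347.9, 241.0, 390.7, 285.6] 1294 [ 0.5541 -0.1943]
keeper 0.74 [321.4, 275.8, 340.4, 308.2] 380 [ 0.4122 -0.1944]
mug 0.65 [143.9, 192.2, 179.6, 236.6] 1051 [0.3647 0.4231]
mug 0.39 [311.4, 207.3, 339.4, 223.9] 433 [0.6797 0.0685]
sanding_block 0.7 [314.6, 209.3, 342.5, 224.3] 402 [0.6808 0.069 ]
marker 0.69 [410.7, 322.1, 468.6, 352.7] 397 [ 0.4403 -0.4685]
marker 0.57 [257.5, 221.2, 313.1, 243.1] 632 [0.5383 0.0885]
```

```bash
python3 - <<'E'
import cv2
a=cv2.imread("pics/top0.png")[160:340,110:510]
cv2.imwrite("pics/topc.png",cv2.resize(a,(800,360),interpolation=cv2.INTER_CUBIC))
b=cv2.imread("pics/scene0.png")[180:360,200:440]
cv2.imwrite("pics/scenec.png",cv2.resize(b,(800,600),interpolation=cv2.INTER_CUBIC))
E
```

```text
(no output)
```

View pics/topc.png

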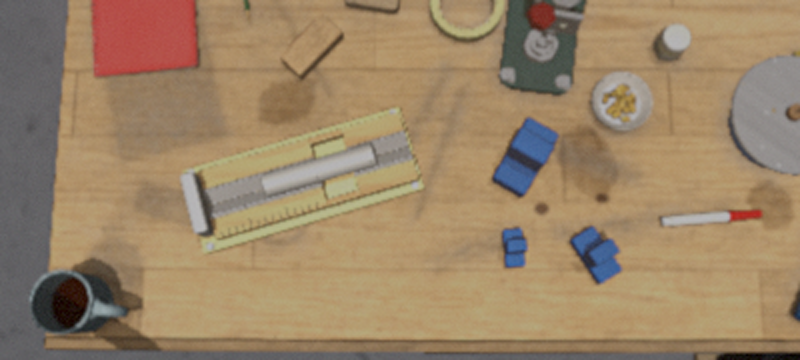

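View pics/scenec.png

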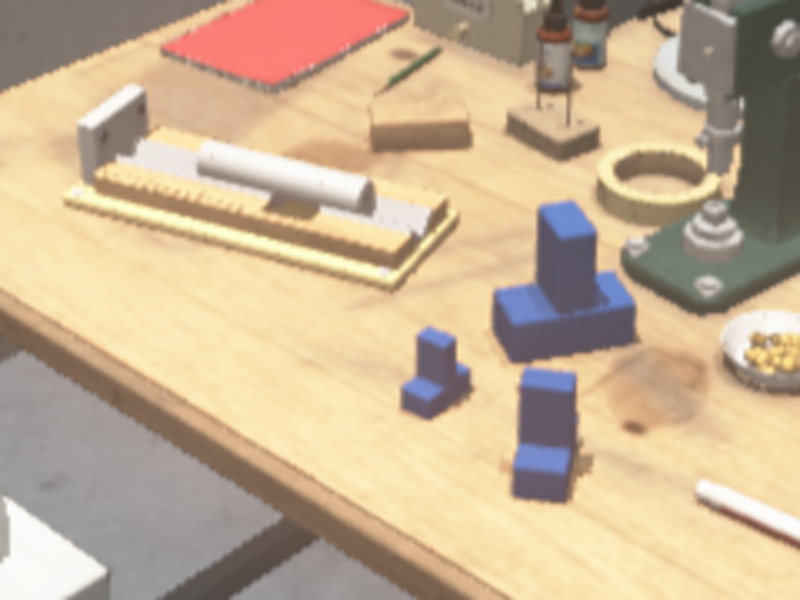

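The top crop shows the jig with its end stop on the left (~195,203) and the bar from (265,182) to (375,155). There are three blue blocks: large (525,157), small (514,247) and medium (598,254). At 744 crop-px/m the medium one is about 52 px ≈ 70 mm long, so it fits the keeper. The large one is about 100 mm and the small one about 50 mm. I'll confirm this close up.

```bash
python3 - <<'E'
from h import *
np.set_printoptions(precision=4,suppress=True)
w=lambda u,v,z: at("top",u/2+110,v/2+160,z)[:2]
C=[w(*p,.012) for p in [(183,170),(401,109),(422,187),(207,250)]]
print(C, np.mean(C,0), np.linalg.norm(C[1]-C[0]),np.linalg.norm(C[2]-C[1]),np.linalg.norm(C[3]-C[2]))
d=(C[3]-C[2]); print("yaw y-axis deg",np.degrees(np.arctan2(d[1],d[0])))
d=(C[0]-C[1]); print(np.degrees(np.arctan2(d[1],d[0])))
print("bar",w(265,182,.05),w(375,155,.05))
print("keeper rib top",w(601,246,.076))
for n,p in {"big":[(527,118),(510,195)],"med":[(580,229),(612,282)],"small":[(514,228),(514,267)]}.items():
    a,b=w(*p[0],.028),w(*p[1],.028); print(n,np.linalg.norm(a-b),a,b)
c=camera_info("wrist"); o=get_obs(); T=R.from_quat(o["eef_rot"])
print(c, T.inv().apply(np.array(c["origin"])-o["tcp_pos"]), (T.inv()*R.from_quat(c["orientation"])).as_matrix())
E
```

```text
[array([0.523 , 0.2555]), array([ 0.6077, -0.0406]), array([ 0.5  , -0.069]), array([0.4146, 0.2183])] [0.5114 0.091 ] 0.30799640678085033 0.11137391088215486 0.2997185018211037
yaw y-axis deg 106.55717742277541
105.96316200372836
bar [0.5008 0.1368] [ 0.5367 -0.007 ]
keeper rib top [ 0.4155 -0.2931]
big 0.10735351748744533 [ 0.5914 -0.2102] [ 0.487  -0.1852]
med 0.079680150152512 [ 0.4419 -0.2763] [ 0.3727 -0.3158]
small 0.051049190409521376 [ 0.4432 -0.1896] [ 0.3922 -0.1886]
{'fov_y': 62.58925990822043, 'cx': 315.4667716292953, 'cy': 239.59908469098437, 'k1': 0.016990941633025964, 'origin': array([0.1291, 0.5401, 0.3849]), 'orientation': array([0.8184, 0.5598, 0.0737, 0.1069])} [ 0.0754  0.0002 -0.1793] [[ 0.0001 -0.9663 -0.2575]
 [ 1.     -0.0002  0.0008]
 [-0.0009 -0.2575  0.9663]]
```

Call:
jog_arm(
  dp=[
    [-32,-20,3],
    [-32,-20,3],
    [-32,-20,3],
    [-32,-20,3],
    [-32,-20,3],
    [-32,-20,3],
    [-32,-20,3],
    [-32,-20,3],
    [-32,-20,3],
    [-32,-20,3],
  ],
  yaw=[0,0,0,0,0,0,0,0,0,0],
  fingers=0,
)

```text
time: 1.63
tcp_pos: [0.4259, 0.2086, 0.1757]
eef_rot: [0.184, 0.983, 0.0, 0.0]
wrist_force: [1.3, 0.3, -0.3]
width: 0.031
```

Call:
jog_arm(
  dp=[
    [-32,-20,3],
    [-32,-20,3],
    [-32,-20,3],
    [-30,-20,3],
    [0,0,0],
    [0,0,0],
    [0,0,0],
    [0,0,0],
    [0,0,0],
    [0,0,0],
  ],
  yaw=[0,0,0,0,-0.11,-0.11,-0.11,-0.11,-0.11,-0.1],
)

```text
time: 2.47
tcp_pos: [0.5136, 0.0899, 0.1635]
eef_rot: [-0.142, 0.99, 0.0, 0.0]
wrist_force: [0.1, -0.6, 0.5]
width: 0.0003
```

```bash
python3 - <<'E'
from h import *
import pickle
o=get_obs(); c=camera_info("wrist"); im=grab_frame("wrist"); save("w1.png",im); pickle.dump(c,open("c1.pkl","wb"))
print(o["tcp_pos"],np.degrees(np.arctan2(*R.from_quat(o["eef_rot"]).as_matrix()[[1,0],1])),o["joints"],o["wrist_force"],o["width"])
for t in ("end_stop","bar","jig"):
    for r in regions_of("wrist",t):print(t,r["p"],r["extent"])
E
```

```text
[0.51361131 0.08994844 0.16348756] 106.28878657551279 [ 6.45381699e-02  3.55808136e-02  1.50826114e+00  1.04554976e-04
  1.59764152e+00 -1.79054830e+00] [ 0.10167484 -0.62528077  0.51973587] 0.0002931461180311329
end_stop 0.66 [472.6, 177.7, 534.9, 293.2]
bar 0.62 [188.2, 209.5, 391.1, 255.6]
jig 0.76 [132.0, 151.7, 535.9, 292.9]
```

View pics/w1.png

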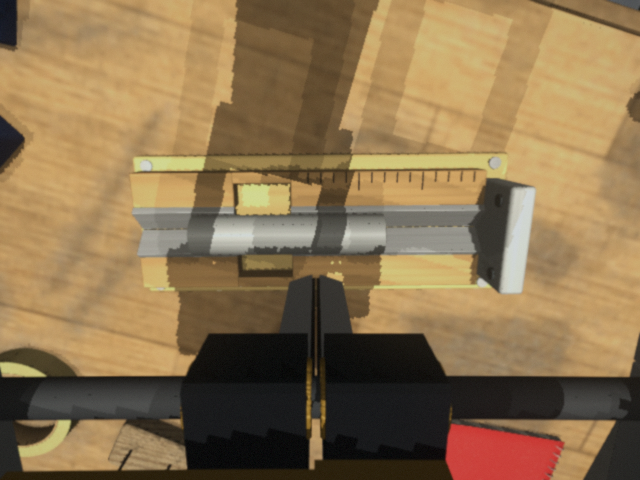

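```bash
python3 - <<'E'
from h import *
import pickle
np.set_printoptions(precision=4,suppress=True)
c=pickle.load(open("c1.pkl","rb"))
im=cv2.imread("pics/w1.png")
cv2.imwrite("pics/w1c.png",cv2.resize(im[145:300,125:540],(800,299),interpolation=cv2.INTER_CUBIC))
# model overlay fit on hand corners
pts=[((133,157),(-60,-155,12)),((508,153),(-60,155,12)),((150,290),(60,-155,12)),((234,183),(-39,-69,31)),((291,183),(-39,-24,31)),((516,182),(-40,130,72)),((505,291),(40,130,72))]
from scipy.optimize import least_squares
U=np.array([p[0] for p in pts],float);P=np.array([p[1] for p in pts])/1000
def X(q,P): 
    a=q[2]; return np.c_[q[0]+np.cos(a)*P[:,0]-np.sin(a)*P[:,1], q[1]+np.sin(a)*P[:,0]+np.cos(a)*P[:,1],P[:,2]]
s=least_squares(lambda q:(proj("wrist",X(q,P),c)-U).ravel(),[.511,.091,.28],loss="soft_l1")
print(s.x,np.degrees(s.x[2])+90); print(proj("wrist",X(s.x,P),c)-U)
B=[(0,y,57) for y in (-110,-100,-90,-80,50,60,70)]
print(proj("wrist",X(s.x,np.array(B)/1000),c))
E
```

```text
[0.5113 0.0966 0.3051] 107.48352516324444
[[-1.0204 -0.4738]
 [ 4.1191 -4.6491]
 [ 0.9488  3.1197]
 [ 0.607   0.0481]
 [ 0.8074 -1.1155]
 [-1.6826  0.4552]
 [-2.6252  0.9499]]
[[176.7715 240.5761]
 [190.1616 240.3053]
 [203.5418 240.0346]
 [216.9134 239.7641]
 [390.6796 236.2418]
 [404.0958 235.9693]
 [417.5269 235.6965]]
```

View pics/w1c.png

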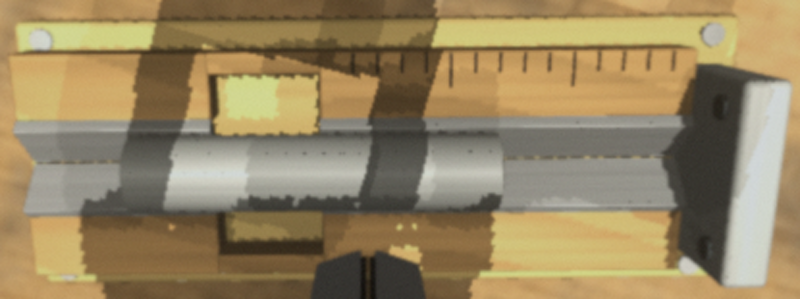

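```bash
cat > fit.py <<'E'
from h import *
from scipy.optimize import least_squares
def X(q,P): 
    a=q[2]; P=np.atleast_2d(P)/1000; return np.c_[q[0]+np.cos(a)*P[:,0]-np.sin(a)*P[:,1], q[1]+np.sin(a)*P[:,0]+np.cos(a)*P[:,1],P[:,2]]
def fit(pts,c,q0):
    U=np.array([p[0] for p in pts],float);P=np.array([p[1] for p in pts])
    s=least_squares(lambda q:(proj("wrist",X(q,P),c)-U).ravel(),q0,loss="soft_l1")
    return s.x,proj("wrist",X(s.x,P),c)-U
E
python3 - <<'E'
from fit import *
import pickle
np.set_printoptions(precision=4,suppress=True)
c=pickle.load(open("c1.pkl","rb"))
k=[((18,20),(-60,-155,12)),((737,14),(-60,155,12)),((33,162),(0,-150,18.4)),((13,122),(-16.6,-150,35)),((25,213),(16.6,-150,35)),((690,118),(-16.6,130,35)),((682,207),(16.6,130,35)),((210,74),(-39,-69,31)),((320,74),(-39,-24,31)),((322,250),(39,-24,31)),((220,250),(39,-69,31)),((749,74),(-40,130,72)),((723,284),(40,130,72))]
k=[((a/1.928+125,b/1.928+145),p) for (a,b),p in k]
q,r=fit(k,c,[.511,.097,.3]); print(q,90+np.degrees(q[2])); print(r)
o=get_obs(); T=R.from_quat(o["eef_rot"])
for y in (-122,-100,-31,-46.5): 
    w=X(q,[0,y,0])[0]; print(y,w,T.inv().apply(w-o["tcp_pos"])*1000)
E
```

```text
[0.512  0.0953 0.2975] 107.047993546939
[[-3.7362  0.02  ]
 [ 3.422  -2.0706]
 [ 0.7378 -0.4115]
 [-0.4598  4.7307]
 [-1.1878 -2.2302]
 [ 3.3203  2.16  ]
 [ 3.4132 -3.5503]
 [-0.8042 -0.6489]
 [-0.6292 -1.3748]
 [ 1.101   0.8156]
 [ 0.2743  1.5149]
 [-1.0765  0.9437]
 [-0.2107  1.2644]]
-122 [ 0.5477 -0.0214  0.    ] [  -2.414  -116.5522  163.5185]
-100 [ 0.5413 -0.0003  0.    ] [ -1.9552 -94.557  163.52  ]
-31 [0.521  0.0656 0.    ] [ -0.5162 -25.572  163.5246]
-46.5 [0.5256 0.0508 0.    ] [ -0.8394 -41.0686 163.5236]
```

Call:
jog_arm(
  dp=[
    [-0.7,-32,0],
    [-0.7,-32,0],
    [-0.7,-32,0],
    [-0.6,-30,0],
    [0,0,20],
    [0,0,20],
    [0,0,20],
    [0,0,15],
    [0,0,15],
    [0,0,15],
  ],
  yaw=[0,0,0,-0.013,0,0,0,0,0,0],
)

```text
time: 3.5
tcp_pos: [0.5507, -0.0303, 0.0576]
eef_rot: [-0.144, 0.99, 0.0, -0.0]
wrist_force: [-0.1, -0.1, 0.5]
width: 0.0008
```

```bash
python3 - <<'E'
from h import *
o=get_obs(); print(o["tcp_pos"],o["wrist_force"])
save("w2.png",grab_frame("wrist"))
E
```

```text
[ 0.55072998 -0.03034688  0.05759841] [-0.07867016 -0.14501389  0.52649167]
```

View pics/w2.png

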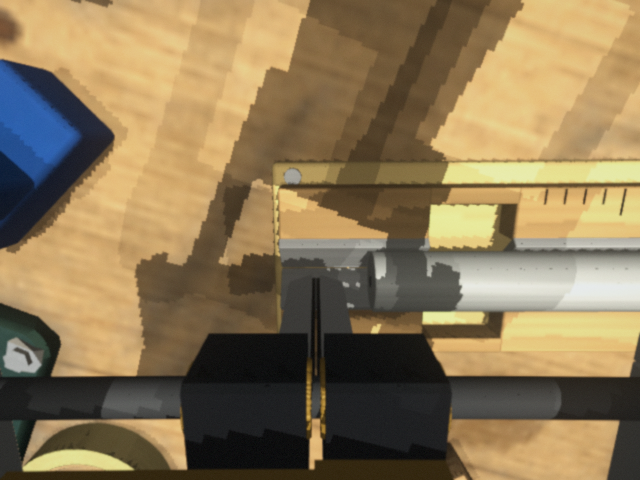

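Call:
jog_arm(
  dp=[
    [0,0,6],
    [0,0,6],
    [0,0,6],
    [0,0,5],
    [0,3,0],
    [0,3,0],
    [0,3,0],
    [0,3,0],
    [0,3,0],
    [0,3,0],
  ],
  yaw=[0,0,0,0,0,0,0,0,0,0],
)

```text
time: 4.38
tcp_pos: [0.546, -0.0132, 0.036]
eef_rot: [-0.146, 0.989, -0.001, 0.001]
wrist_force: [0.6, -1.6, 0.3]
width: 0.0005
```

Call:
jog_arm(
  dp=[
    [0,3,0],
    [0,4,0],
    [0,5,0],
    [0,5,0],
    [0,5,0],
    [0,5,0],
    [0,5,0],
    [0,5,0],
    [0,4,0],
    [0,3,0],
  ],
  yaw=[0,0,0,0,0,0,0,0,0,0],
)

```text
time: 5.22
tcp_pos: [0.5331, 0.0294, 0.0358]
eef_rot: [-0.146, 0.989, -0.0, 0.0]
wrist_force: [0.8, -3.1, 3.0]
width: -0.0001
```

Call:
jog_arm(
  dp=[
    [0,3,0],
    [0,4,0],
    [0,4,0],
    [0,4,0],
    [0,4,0],
    [0,3,0],
    [0,3,0],
    [0,2,0],
    [0,2,0],
    [0,1,0],
  ],
  yaw=[0,0,0,0,0,0,0,0,0,0],
)

```text
time: 6.05
tcp_pos: [0.5241, 0.0582, 0.0353]
eef_rot: [-0.146, 0.989, 0.0, -0.0]
wrist_force: [1.5, -3.3, 2.0]
width: 0.0001
```

Call:
jog_arm(
  dp=[
    [0,0.5,0],
    [0,0.5,0],
    [0,0.5,0],
    [0,0.5,0],
    [0,0.5,0],
    [0,0.5,0],
    [0,0.5,0],
    [0,0.5,0],
    [0,0.5,0],
    [0,0,0],
  ],
  yaw=[0,0,0,0,0,0,0,0,0,0],
)

```text
time: 6.88
tcp_pos: [0.5229, 0.0623, 0.0353]
eef_rot: [-0.146, 0.989, 0.0, -0.0]
wrist_force: [0.6, -2.4, 0.4]
width: 0.0005
```

Call:
jog_arm(
  dp=[
    [0,0.4,0],
    [0,0.4,0],
    [0,0.4,0],
    [0,0.4,0],
    [0,0.4,0],
    [0,0.4,0],
    [0,0,0],
    [0,0,0],
    [0,0,0],
    [0,0,0],
  ],
  yaw=[0,0,0,0,0,0,0,0,0,0],
)

```text
time: 7.72
tcp_pos: [0.5226, 0.0632, 0.0354]
eef_rot: [-0.145, 0.989, -0.001, 0.0]
wrist_force: [1.1, -5.4, -0.7]
width: 0.0003
```

Call:
jog_arm(
  dp=[
    [0,0.4,0],
    [0,0.4,0],
    [0,0.4,0],
    [0,0.4,0],
    [0,0,0],
    [0,0,0],
    [0,0,0],
    [0,0,0],
    [0,0,0],
    [0,0,0],
  ],
  yaw=[0,0,0,0,0,0,0,0,0,0],
)

```text
time: 8.55
tcp_pos: [0.5226, 0.0632, 0.0355]
eef_rot: [-0.145, 0.989, -0.003, 0.0]
wrist_force: [3.8, -8.3, -1.7]
width: 0.0004
```

```bash
python3 - <<'E'
from h import *
o=get_obs(); print(o["tcp_pos"],o["wrist_force"])
im=grab_frame("wrist"); save("w3.png",im[150:390,220:540])
E
python3 -c "
import cv2;a=cv2.imread('pics/w3.png');cv2.imwrite('pics/w3c.png',cv2.resize(a,(800,600),interpolation=cv2.INTER_CUBIC))"
```

```text
[0.52260709 0.06323071 0.03550055] [ 3.78087449 -8.33800518 -1.68609597]
```

View pics/w3c.png

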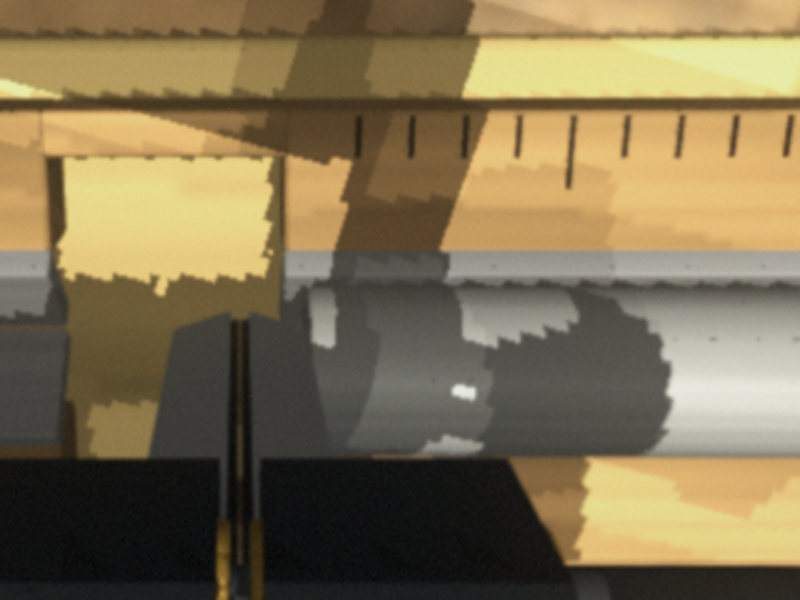

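Call:
jog_arm(
  dp=[
    [0,-4,0],
    [0,-4,0],
    [0,0,-20],
    [0,0,-35],
    [0,0,-35],
    [0,0,-35],
    [17,-25,0],
    [17,-25,0],
    [17,-25,0],
    [17,-25,0],
  ],
  yaw=[0,0,0,0,0,0,0,0,0,0],
  fingers=0,
)

```text
time: 9.43
tcp_pos: [0.4873, -0.057, 0.1606]
eef_rot: [-0.146, 0.989, 0.001, 0.0]
wrist_force: [0.5, -1.5, -0.8]
width: 0.0006
```

Call:
jog_arm(
  dp=[
    [17,-25,0],
    [17,-25,0],
    [17,-25,0],
    [17,-25,0],
    [17,-25,0],
    [17,-25,0],
    [17,-25,0],
    [17,-25,0],
    [0,0,0],
    [0,0,0],
  ],
  yaw=[0,0,0,0,0,0,0,0,0,0],
  fingers=100,
)

```text
time: 10.27
tcp_pos: [0.4175, -0.2848, 0.16]
eef_rot: [-0.142, 0.99, 0.0, -0.001]
wrist_force: [0.2, 0.4, 0.4]
width: 0.0636
```

```bash
python3 - <<'E'
from h import *
import pickle
np.set_printoptions(precision=4,suppress=True)
o=get_obs(); c=camera_info("wrist"); im=grab_frame("wrist"); save("w4.png",im); pickle.dump(c,open("c4.pkl","wb"))
print(o["tcp_pos"],np.degrees(np.arctan2(*R.from_quat(o["eef_rot"]).as_matrix()[[1,0],1])),o["joints"],o["wrist_force"],o["width"])
for r in regions_of("wrist","keeper"):print(r["p"],r["extent"])
print(proj("wrist",[.4155,-.293,.076],c))
E
```

```text
[ 0.4175 -0.2848  0.16  ] 106.34934985302853 [-0.7098  0.0027  1.5487 -0.0015  1.5919 -2.566 ] [0.2151 0.357  0.4006] 0.06363678883712434
0.9 [272.9, 171.2, 337.7, 261.6]
0.82 [396.0, 228.0, 452.3, 292.4]
0.81 [313.9, 320.3, 407.4, 468.6]
[[303.7005 240.6411]]
```

View pics/w4.png

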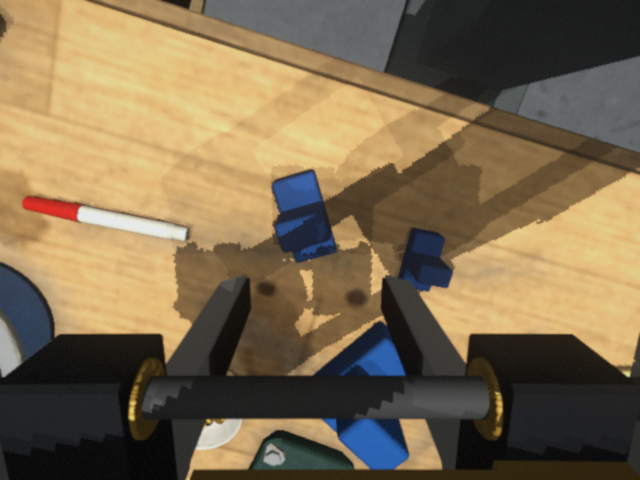

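```bash
python3 -c "
import cv2;a=cv2.imread('pics/w4.png')[155:305,260:460];cv2.imwrite('pics/w4c.png',cv2.resize(a,(800,600),interpolation=cv2.INTER_CUBIC))"
```

```text
(no output)
```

View pics/w4c.png

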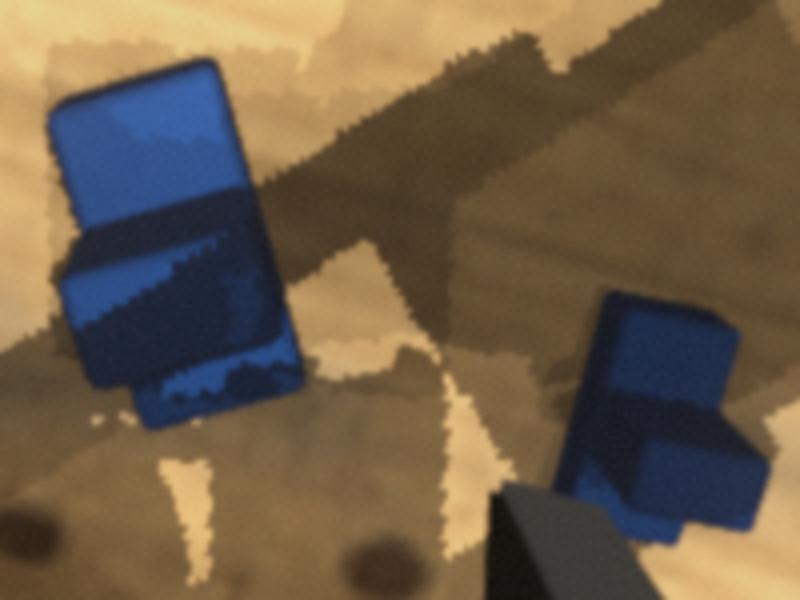

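```bash
python3 - <<'E'
from fit import *
import pickle
np.set_printoptions(precision=4,suppress=True)
c=pickle.load(open("c4.pkl","rb"))
f=lambda p:(p[0]/4+260,p[1]/4+155)
F=[at("wrist",*f(p),.028,c)[:2] for p in [(50,115),(212,60),(302,382),(152,428)]]
print("foot sides mm",[1000*np.linalg.norm(F[i]-F[i-1]) for i in range(4)],np.mean(F,0))
G=[at("wrist",*f(p),.076,c)[:2] for p in [(62,285),(270,228),(283,335),(98,385)]]
print("rib",[1000*np.linalg.norm(G[i]-G[i-1]) for i in range(4)],np.mean(G,0))
S=[at("wrist",*f(p),.02,c)[:2] for p in [(620,292),(738,335),(678,543)]]
print("small",[1000*np.linalg.norm(S[i+1]-S[i]) for i in range(2)])
k=[(f(p),m) for p,m in zip([(50,115),(212,60),(302,382),(152,428),(62,285),(283,335),(98,385)],[(-35,-18,28),(-35,18,28),(35,18,28),(35,-18,28),(-11,-18,76),(11,18,76),(11,-18,76)])]
d=F[2]-F[1]; a0=np.arctan2(d[1],d[0])
q,r=fit(k,c,[*np.mean(F,0),a0]); print(q,np.degrees(q[2])); print(r)
E
```

```text
foot sides mm [np.float64(67.43780048565732), np.float64(33.59820627412434), np.float64(67.91549411562048), np.float64(32.48838802347784)] [ 0.4095 -0.295 ]
rib [np.float64(18.7476266029122), np.float64(36.845003510838986), np.float64(18.894089375296925), np.float64(33.317635292506715)] [ 0.4096 -0.2941]
small [np.float64(26.819756381139786), np.float64(47.4026114973133)]
[ 0.4095 -0.2946  0.5928] 33.96251459978184
[[-2.6034 -0.8619]
 [ 0.5539 -1.149 ]
 [ 3.9069  0.5343]
 [-0.1699  1.6439]
 [-1.741  -1.5303]
 [ 2.7904  0.2213]
 [-0.374   2.8464]]
```

Candidates in the w4 view are medium (305,215), small (427,262) and large (370,400). The medium one measures about 68×34 mm at the foot and 19×36 mm at the rib, close to 70×36 with a 22×36 rib, so it is the keeper. The small one is about 47×27 mm and the large one about 107 mm long.

Call:
jog_arm(
  dp=[
    [0,0,0],
    [0,0,0],
    [0,0,0],
    [0,0,0],
    [0,0,0],
    [0,0,0],
    [0,0,0],
    [0,0,0],
    [0,0,0],
    [0,0,0],
  ],
  yaw=[0.12,0.12,0.12,0.12,0.12,0.12,0.12,0.12,0.12,0.12],
  fingers=70,
)

```text
time: 11.2
tcp_pos: [0.4185, -0.2829, 0.1605]
eef_rot: [0.442, 0.897, -0.001, -0.0]
wrist_force: [-0.3, -0.1, -0.6]
width: 0.0659
```

```bash
cat > go.py <<'E'
import sys
from h import *
def go(x,y,ang,z):
    o=get_obs(); M=R.from_quat(o["eef_rot"]).as_matrix(); a=np.arctan2(M[1,1],M[0,1]); g=np.radians(ang)
    yaw=(a-g+np.pi/2)%np.pi-np.pi/2
    d=np.array([x,y,z])-o["tcp_pos"]
    b=a-yaw
    print("tcp",o["tcp_pos"].round(4),"ang",np.degrees(a).round(2),"yaw",yaw.round(4),"now-frame",(M.T@d*1000).round(1),"after-yaw frame",np.round([1000*(-np.sin(b)*d[0]+np.cos(b)*d[1]),1000*(np.cos(b)*d[0]+np.sin(b)*d[1]),-1000*d[2]],1),"F",np.round(o["wrist_force"],1),"w",round(o["width"],4),"j6",round(o["joints"][5],2),"t",o["time"])
if __name__=="__main__": go(*map(float,sys.argv[1:]))
E
python3 go.py 0.4095 -0.2946 33.96 0.035
```

```text
tcp [ 0.4185 -0.2829  0.1605] ang 37.52 yaw 0.0622 now-frame [ -3.8 -14.  125.5] after-yaw frame [ -4.7 -14.  125.5] F [-0.3 -0.1 -0.6] w 0.0659 j6 -1.36 t 11.2
```

Call:
jog_arm(
  dp=[
    [0,0,0],
    [-2.3,-7,0],
    [-2.4,-7,0],
    [0,0,12],
    [0,0,12],
    [0,0,12],
    [0,0,12],
    [0,0,12],
    [0,0,0],
    [0,0,0],
  ],
  yaw=[0.062,0,0,0,0,0,0,0,0,0],
)

```text
time: 12.03
tcp_pos: [0.4081, -0.2961, 0.0989]
eef_rot: [0.468, 0.883, -0.001, -0.002]
wrist_force: [0.0, 0.3, 0.4]
width: 0.0657
```

```bash
python3 go.py 0.4095 -0.2946 33.96 0.035; python3 - <<'E'
from fit import *
import pickle
c=camera_info("wrist"); im=grab_frame("wrist"); pickle.dump(c,open("c5.pkl","wb"))
P=proj("wrist",X([.4095,-.2946,.5928],[(-35,-18,28),(-35,18,28),(35,18,28),(35,-18,28),(-11,-18,76),(-11,18,76),(11,18,76),(11,-18,76)]),c)
im=im.copy()
for p in P: cv2.circle(im,tuple(int(round(v)) for v in p),2,(255,0,0),-1)
save("w5.png",im)
E
```

```text
tcp [ 0.4081 -0.2961  0.0989] ang 34.13 yaw 0.003 now-frame [ 0.3  2.2 63.9] after-yaw frame [ 0.4  2.  63.9] F [0.  0.3 0.4] w 0.0657 j6 -1.33 t 12.0333
```

View pics/w5.png

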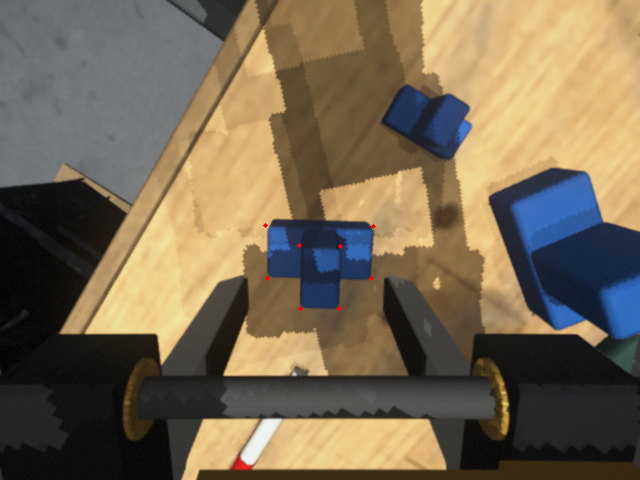

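Call:
jog_arm(
  dp=[
    [0,1,8],
    [0,1,10],
    [0,0,10],
    [0,0,10],
    [0,0,10],
    [0,0,8],
    [0,0,5],
    [0,0,3],
    [0,0,0],
    [0,0,0],
  ],
  yaw=[0,0,0,0,0,0,0,0,0,0],
)

```text
time: 12.92
tcp_pos: [0.4104, -0.2959, 0.0366]
eef_rot: [0.469, 0.883, -0.002, -0.0]
wrist_force: [0.5, 0.1, -0.9]
width: 0.0659
```

Call:
jog_arm(
  dp=[
    [0,0,0],
    [0,0,0],
    [0,0,0],
    [0,0,0],
    [0,0,0],
    [0,0,0],
    [0,0,0],
    [0,0,0],
    [0,0,0],
    [0,0,0],
  ],
  yaw=[0,0,0,0,0,0,0,0,0,0],
  fingers=5,
)

```text
time: 13.75
tcp_pos: [0.4104, -0.2958, 0.0366]
eef_rot: [0.469, 0.883, -0.002, -0.0]
wrist_force: [0.5, -0.5, 0.5]
width: 0.022
```

```bash
python3 go.py 0.526 0.0508 17.05 0.16
```

```text
tcp [ 0.4104 -0.2958  0.0366] ang 34.12 yaw 0.2979 now-frame [ 222.   289.8 -124.6] after-yaw frame [ 297.5  212.2 -123.4] F [ 0.5 -0.5  0.5] w 0.022 j6 -1.33 t 13.75
```

Call:
jog_arm(
  dp=[
    [0,0,-15],
    [0,0,-30],
    [0,0,-35],
    [0,0,-35],
    [0,0,-10],
    [0,0,0],
    [0,0,0],
    [10,7,0],
    [22,15,0],
    [22,15,0],
  ],
  yaw=[0,0,0,0,0.1,0.1,0.098,0,0,0],
)

```text
time: 14.58
tcp_pos: [0.4298, -0.2318, 0.1604]
eef_rot: [0.594, 0.804, -0.002, -0.001]
wrist_force: [0.4, 0.1, -0.2]
width: 0.0219
```

Call:
jog_arm(
  dp=[
    [27,19,0],
    [30,22,0],
    [30,22,0],
    [30,22,0],
    [30,22,0],
    [30,22,0],
    [25,18,0],
    [20,14,0],
    [15,10,0],
    [0,0,0],
  ],
  yaw=[0,0,0,0,0,0,0,0,0,0],
)

```text
time: 15.42
tcp_pos: [0.5238, 0.0479, 0.1594]
eef_rot: [0.591, 0.806, -0.001, -0.001]
wrist_force: [0.5, 0.6, -1.4]
width: 0.0219
```

```bash
python3 go.py 0.526 0.0508 17.05 0.11; python3 - <<'E'
from fit import *
import pickle
c=camera_info("wrist"); im=grab_frame("wrist"); pickle.dump(c,open("c6.pkl","wb"))
o=get_obs();pickle.dump(o,open("o6.pkl","wb"))
save("w6.png",im)
E
```

```text
tcp [0.5238 0.0479 0.1594] ang 17.47 yaw 0.0074 now-frame [ 2.1  3.2 49.3] after-yaw frame [ 2.1  3.  49.4] F [ 0.5  0.6 -1.4] w 0.0219 j6 -0.32 t 15.4167
```

View pics/w6.png

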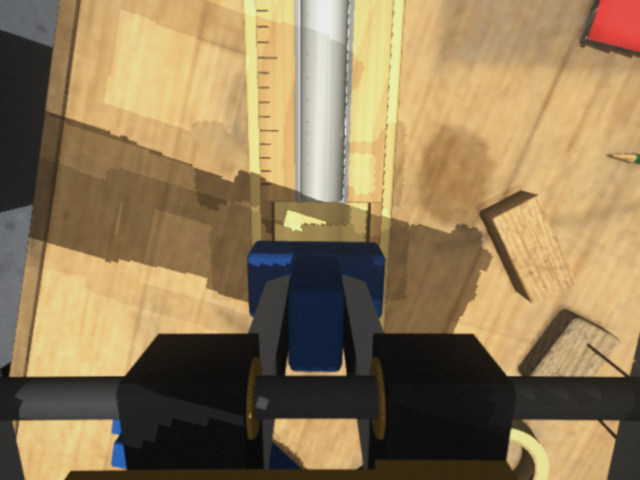

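```bash
python3 - <<'E'
from fit import *
import pickle
c=pickle.load(open("c6.pkl","rb")); o=pickle.load(open("o6.pkl","rb"))
im=cv2.imread("pics/w6.png"); x0,y0,s=235,150,4.7
im=cv2.resize(im[150:277,235:405],(799,597),interpolation=cv2.INTER_CUBIC)
q=np.array([.512,.0953,.2975])
def dots(P,col):
    for p in P:
        u=((p+.5-[x0,y0])*s).round().astype(int); cv2.drawMarker(im,tuple(map(int,u)),col,cv2.MARKER_CROSS,16,1)
    print(P.round(1).tolist())
dots(proj("wrist",X(q,[(-39,-24,31),(39,-24,31),(-60,0,12),(-60,-24,12),(60,0,12),(60,-24,12)]),c),(0,0,255))
dots(proj("wrist",X(q,[(-8,-20,54.9),(0,-20,57),(8,-20,54.9)]),c),(255,0,255))
M=R.from_quat(o["eef_rot"]).as_matrix()
K=np.array([(18+1.5,-35,36.6-28),(18+1.5,35,36.6-28),(19.5,-35,36.6),(19.5,35,36.6)])/1000*[1,1,1]
K=o["tcp_pos"]+K@M.T
dots(proj("wrist",K,c),(0,255,0))
cv2.imwrite("pics/w6c.png",im)
E
```

```text
[[270.4, 200.9], [369.7, 201.7], [246.7, 167.8], [247.7, 197.0], [393.7, 168.9], [392.0, 198.1]]
[[309.3, 201.1], [320.4, 201.7], [331.4, 201.3]]
[[243.9, 254.5], [384.7, 254.7], [252.5, 240.1], [376.3, 240.2]]
```

View pics/w6c.png

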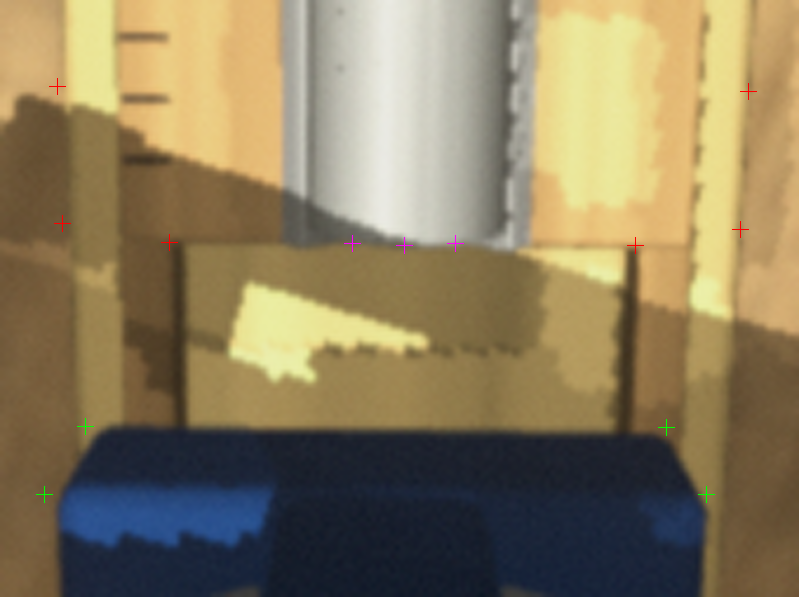

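Call:
jog_arm(
  dp=[
    [0.4,1,0],
    [0.4,1.1,0],
    [0,0,15],
    [0,0,15],
    [0,0,15],
    [0,0,12],
    [0,0,12],
    [0,0,10],
    [0,0,0],
    [0,0,0],
  ],
  yaw=[0,0,0,0,0,0,0,0,0,0],
)

```text
time: 16.3
tcp_pos: [0.5253, 0.0447, 0.0808]
eef_rot: [0.595, 0.804, -0.002, -0.001]
wrist_force: [0.9, 0.1, -0.7]
width: 0.0215
```

```bash
python3 go.py 0.5256 0.0493 17.4 0.0486;  python3 - <<'E'
from fit import *
import pickle
c=camera_info("wrist"); o=get_obs(); im=grab_frame("wrist"); save("w7.png",im)
pickle.dump((c,o),open("c7.pkl","wb"))
q=np.array([.512,.0953,.2975])
print(proj("wrist",X(q,[(-39,-24,31),(39,-24,31)]),c).round(1).tolist())
M=R.from_quat(o["eef_rot"]).as_matrix()
K=np.array([(19.5,-34,8.6),(19.5,36,8.6),(19.5,-34,36.6),(19.5,36,36.6)])/1000
P=proj("wrist",o["tcp_pos"]+K@M.T,c); print(P.round(1).tolist())
# blue mask extents per row near the front edge
h=cv2.cvtColor(im,cv2.COLOR_RGB2HSV); b=(h[...,0]>105)&(h[...,0]<130)&(h[...,1]>120)
for v in range(int(P[2:,1].min())-6,int(P[:,1].max())+12,2):
    xs=np.nonzero(b[v,200:440])[0]+200; print(v,(xs.min(),xs.max(),len(xs)) if len(xs) else None)
E
```

```text
tcp [0.5253 0.0447 0.0808] ang 17.03 yaw -0.0065 now-frame [ 4.4  1.8 32.2] after-yaw frame [ 4.3  1.7 32.2] F [ 0.9  0.1 -0.7] w 0.0215 j6 -0.32 t 16.3
[[254.0, 216.8], [385.9, 216.8]]
[[247.7, 251.0], [388.8, 250.9], [255.8, 236.8], [379.8, 236.8]]
230 None
232 None
234 None
236 None
238 None
240 None
242 None
244 (np.int64(266), np.int64(297), 4)
246 (np.int64(255), np.int64(298), 11)
248 (np.int64(255), np.int64(296), 25)
250 (np.int64(252), np.int64(295), 33)
252 (np.int64(251), np.int64(330), 48)
254 (np.int64(249), np.int64(346), 88)
256 (np.int64(248), np.int64(382), 109)
258 (np.int64(248), np.int64(383), 107)
260 (np.int64(248), np.int64(383), 120)
```

Call:
jog_arm(
  dp=[
    [1.4,0.5,0],
    [1.4,0.6,0],
    [1.4,0.6,0],
    [0,0,2],
    [0,0,2],
    [0,0,2],
    [0,0,0],
    [0,0,0],
    [0,0,0],
    [0,0,0],
  ],
  yaw=[0,0,0,0,0,0,0,0,0,0],
)

```text
time: 17.18
tcp_pos: [0.5261, 0.0494, 0.0754]
eef_rot: [0.595, 0.804, -0.002, -0.0]
wrist_force: [-0.6, 0.6, -1.4]
width: 0.0216
```

```bash
python3 go.py 0.5256 0.0493 17.2 0.0486; python3 - <<'E'
from fit import *
c=camera_info("wrist"); o=get_obs(); im=grab_frame("wrist"); save("w8.png",im)
q=np.array([.512,.0953,.2975])+[.0005*.956,.0005*.293,0]
x0,y0,s=235,160,4.7
v=cv2.resize(im[160:287,235:405],(799,597),interpolation=cv2.INTER_CUBIC)
M=R.from_quat(o["eef_rot"]).as_matrix()
K=np.array([(19.5,-34,8.6),(19.5,36,8.6),(19.5,-34,36.6),(19.5,36,36.6)])/1000
for P,col in((proj("wrist",X(q,[(-39,-24,31),(39,-24,31)]),c),(255,0,0)),(proj("wrist",o["tcp_pos"]+K@M.T,c),(0,255,0))):
    print(P.round(1).tolist())
    for p in P: cv2.drawMarker(v,tuple(int(t) for t in (p+.5-[x0,y0])*s),col,cv2.MARKER_CROSS,16,1)
save("w8c.png",v)
E
```

```text
tcp [0.5261 0.0494 0.0754] ang 17.04 yaw -0.0028 now-frame [ 0.1 -0.4 26.8] after-yaw frame [ 0.1 -0.5 26.8] F [-0.6  0.6 -1.4] w 0.0216 j6 -0.31 t 17.1833
[[249.9, 225.8], [384.3, 225.8]]
[[247.7, 251.0], [388.8, 251.0], [255.9, 236.9], [379.8, 236.9]]
```

Call:
jog_arm(
  dp=[
    [0,-0.4,1],
    [0,0,1.5],
    [0,0,1.5],
    [0,0,1.5],
    [0,0,1.5],
    [0,0,1.5],
    [0,0,1.5],
    [0,0,1.5],
    [0,0,1.5],
    [0,0,0],
  ],
  yaw=[0,0,0,0,0,0,0,0,0,0],
)

```text
time: 18.07
tcp_pos: [0.5254, 0.0493, 0.0619]
eef_rot: [0.594, 0.804, -0.002, -0.0]
wrist_force: [-0.2, 0.4, -0.8]
width: 0.022
```

```bash
python3 go.py 0.5256 0.0493 17.2 0.0486
```

```text
tcp [0.5254 0.0493 0.0619] ang 17.05 yaw -0.0027 now-frame [-0.   0.3 13.3] after-yaw frame [-0.   0.2 13.3] F [-0.2  0.4 -0.8] w 0.022 j6 -0.31 t 18.0667
```

It is inside the pocket with no contact force: TCP z is 61.9 mm, and landing on the rails would have held it at 67.6 mm. I'll keep lowering it.

Call:
jog_arm(
  dp=[
    [0,0,2],
    [0,0,2],
    [0,0,2],
    [0,0,2],
    [0,0,1.5],
    [0,0,1],
    [0,0,1],
    [0,0,0.5],
    [0,0,0.5],
    [0,0,0],
  ],
  yaw=[0,0,0,0,0,0,0,0,0,0],
)

```text
time: 18.9
tcp_pos: [0.5256, 0.0492, 0.0498]
eef_rot: [0.594, 0.804, -0.002, -0.0]
wrist_force: [-0.6, -0.5, -1.5]
width: 0.0218
```

Call:
jog_arm(
  dp=[
    [0,0,0.4],
    [0,0,0.4],
    [0,0,0.4],
    [0,0,0.4],
    [0,0,0],
    [0,0,0],
    [0,0,0],
    [0,0,0],
    [0,0,0],
    [0,0,0],
  ],
  yaw=[0,0,0,0,0,0,0,0,0,0],
)

```text
time: 19.73
tcp_pos: [0.5257, 0.0492, 0.0486]
eef_rot: [0.595, 0.804, -0.002, 0.0]
wrist_force: [-2.5, -0.2, 2.5]
width: 0.0218
```

Call:
jog_arm(
  dp=[
    [0,0,0.3],
    [0,0,0.3],
    [0,0,0.3],
    [0,0,0],
    [0,0,0],
    [0,0,0],
    [0,0,0],
    [0,0,0],
    [0,0,0],
    [0,0,0],
  ],
  yaw=[0,0,0,0,0,0,0,0,0,0],
)

```text
time: 20.57
tcp_pos: [0.5257, 0.0491, 0.0485]
eef_rot: [0.595, 0.804, -0.002, 0.0]
wrist_force: [-2.9, -0.0, 7.9]
width: 0.022
```

Call:
jog_arm(
  dp=[
    [0,0,0],
    [0,0,0],
    [0,0,0],
    [0,0,0],
    [0,0,0],
    [0,0,0],
    [0,0,0],
    [0,0,-1],
    [0,0,-2],
    [0,0,-4],
  ],
  yaw=[0,0,0,0,0,0,0,0,0,0],
  fingers=55,
)

```text
time: 21.4
tcp_pos: [0.5253, 0.0492, 0.0541]
eef_rot: [0.595, 0.804, -0.002, -0.001]
wrist_force: [0.4, -0.2, -1.1]
width: 0.0516
```

Call:
jog_arm(
  dp=[
    [0,0,-8],
    [0,0,-12],
    [0,0,-15],
    [0,0,-15],
    [0,0,-20],
    [0,0,-20],
    [-10,0,-20],
    [-20,0,-20],
    [-20,0,-10],
    [0,0,0],
  ],
  yaw=[0,0,0,0,0,0,0,0,0,0],
)

```text
time: 22.23
tcp_pos: [0.5432, -0.0011, 0.1995]
eef_rot: [0.596, 0.803, -0.0, 0.004]
wrist_force: [-0.1, -0.0, 0.5]
width: 0.0516
```

```bash
python3 go.py 0.5256 0.0493 17.2 0.0486;python3 - <<'E'
from fit import *
c=camera_info("wrist"); im=grab_frame("wrist"); save("w9.png",im)
q=np.array([.512,.0953,.2975])+[.0005*.956,.0005*.293,0]
P=proj("wrist",X(q,[(-39,-24,31),(39,-24,31),(39,-69,31),(-39,-69,31),(-11,-28.5,88),(11,-28.5,88),(11,-64.5,88),(-11,-64.5,88),(0,130,41)]),c); print(P.round().tolist())
v=im.copy()
for i,p in enumerate(P): cv2.drawMarker(v,tuple(int(round(t)) for t in p),(255,0,0) if i<4 else (0,255,0),cv2.MARKER_CROSS,7,1)
t=grab_frame("top"); t=cv2.resize(t[205:300,190:330],(560,380),interpolation=cv2.INTER_CUBIC)
x=int(P[:4,0].mean()); W=v[0:300,max(0,x-110):x+110]
W=cv2.resize(W,None,fx=2,fy=2,interpolation=cv2.INTER_CUBIC)
t=cv2.resize(t,(355,241)); out=np.zeros((600,800,3),np.uint8); out[:W.shape[0],:W.shape[1]]=W; out[:241,440:795]=t
save("fin.png",out)
E
```

```text
tcp [ 0.5432 -0.0011  0.1995] ang 16.88 yaw -0.0057 now-frame [ 54.3  -2.9 150.5] after-yaw frame [ 53.3  -1.9 150.9] F [-0.1 -0.   0.5] w 0.0516 j6 -0.4 t 22.2333
[[267.0, 131.0], [359.0, 131.0], [358.0, 184.0], [269.0, 184.0], [298.0, 137.0], [329.0, 137.0], [329.0, 188.0], [299.0, 188.0], [312.0, -95.0]]
```

View pics/fin.png

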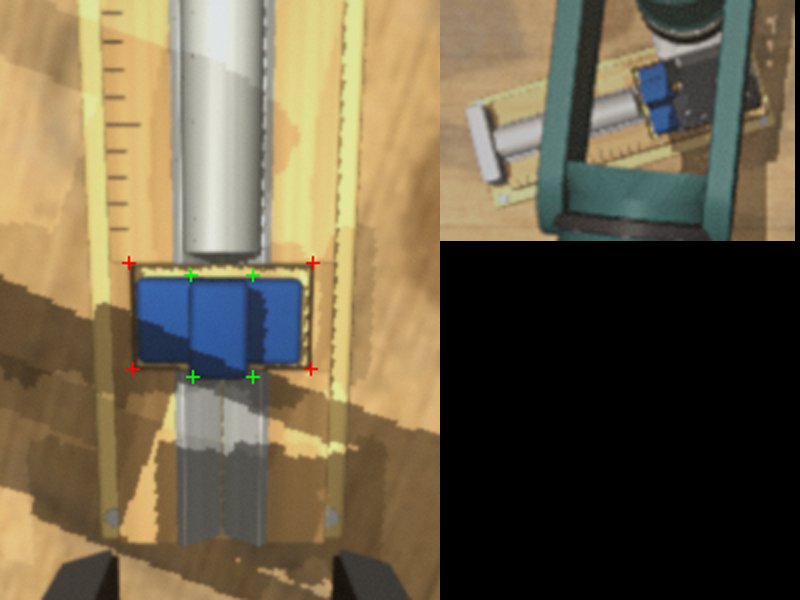

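```bash
python3 -c "
from cell import *
print(sign_off())"
```

```text
the job is handed in; nothing more can be done
None
```

The job is done and handed in at about 22 s of robot time. The bar is home against the end stop, and the blue keeper is seated in the pocket and released.

- **Bar:** I pushed it along the groove with the closed fingers until it stopped moving. The force had then risen to about 9 N, more than its sliding friction. In the last pictures its tail is about 4 mm past the pocket edge and its head is at the stop.
- **Keeper:** I used the medium one of the three blue blocks, measured at about 68×34 mm. It reached the floor at exactly the expected height (TCP z 48.5 mm) with 8 N of contact. The last wrist picture shows it flat and square in the pocket, with clearance all round.
- **Bystanders:** I did not go near the mug, the sanding block or the marker. I did not photograph all three again at the end.
- **Readings that disagreed:** the measured position was off by about 4 mm once before insertion, and I corrected it. The camera fits of the jig were off by a few pixels at some edges.

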